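# Film the top tray of a clinging stack

## Robot

A 6-joint arm with a two-finger parallel gripper is mounted at the origin on the work surface. World frame = base frame: x ahead of the robot, y to its left, z up, the work surface at z = 0. Lengths are in m, angles in rad, forces in N, time in s.
With the tool pointing down it reaches from about 0.35 to 0.775 m from the base axis. Payload 7.3 kg.
Tool frame: the origin (TCP) lies midway between the tips of the shut fingers; the grasp point (between the pads) lies 19 mm behind it (robot.tcp_to_grasp is the distance from the TCP to the grasp point, in m); x points along the fingers, z is the direction in which the jaws open and shut, and the axes are right-handed (so a half turn about x gives the same grasp; the last joint's range is limited). The gripper opens to 92 mm and grips with 3 to 60 N. Pads are 19 mm wide; open, the fingers measure 130 mm over their backs; the gripper's body (75 mm by 190 mm) begins 47 mm behind the grasp point.
Start: joints at [1.132, 0.342, 1.524, -0, 1.275, -0.146], TCP at [0.152, 0.503, 0.227] pointing down, gripper open.
Joint ranges: [-2.53, 2.53], [-0.77, 2.02], [0.04, 2.7], [-1, 4.14], [0.28, 2.66], [-3.11, 3.11]. Speed limits (rad/s): [2.57, 2.57, 3.14, 3.14, 3.14, 3.14].

## Interface

Orientations are given as [roll, pitch, yaw] about the fixed x, y, z axes, in that order (R = Rz(yaw) Ry(pitch) Rx(roll)).
In Python, from cell import robot gives the robot as it stands.
- The arm moves only by the tool move_arm, never from a script. Its argument "deltas" is a list of rows, each an object with "dp": the shift along the tool's x, y, z in m, a list of three; "turn": the turn, a rotation vector about the tool's x, y, z in degrees, a list of three. A call has 1 to 10 rows; each row is the pose to reach, as a shift and turn from the pose commanded when the call began, along the tool's axes at that moment; what a row does not reach only later rows make up. A row lasts 1/10 s, in which the tool goes at most 50 mm and 8.59 degrees, less where a joint would pass 70% of its speed; a pose out of reach is approached as far as the arm can. A call with a gripper value outside its range is refused whole. "hand" is the finger opening in m, from 0 to 0.0918, set as the call begins (left out, the last holds). The fingers move at their own pace and stop on an object; "squeeze" is the grip in N (left out, the last holds). Time passes only in rows, so rows that repeat a pose let the fingers close. It gives the time, the measured TCP pose, the force and the opening at its end, in the units of the state.
- robot.observe(): the state, without advancing time (a new reading comes with each control period).
- robot.read_camera(name): name is "scene" or "top" or "wrist"; returns (picture, depth): 420x560x3 uint8, red, green, blue; 420x560 float32, m along the optical axis (not along the pixel's ray), 0 where there is no reading.
- robot.camera_info(name): a dict with "fx", "fy", "cx", "cy" (pixels), "k1" (the pictures are not rectified: a ray, as slopes to the right and down, at radius r is drawn at 1 + k1 r^2 times it, then the intrinsics apply), "R" (3x3) and "t" (3): a world point X has camera coordinates R X + t. Camera axes: x right, y down, z forward; pixel columns grow to the right and rows downward; lengths in m; the calibration is good to about 2 mm. A picture is of the moment at which its call begins: read the wrist's pose just before it. camera_info takes no time and is no camera call; for the wrist camera it gives the pose at the moment of the call.
- robot.hand_in(): hands the job in, once; it reports no verdict.
The state is a dict: "time": time; "qpos": joint angles; "qvel": joint speeds; "joint_efforts": joint torques, N m; "tool_pos": TCP position; "tool_rot": TCP orientation; "contact_force": force on the tool from outside, world axes, zero at the start; "torque": the same for the moment, N m; "opening": finger opening in m.
Only numpy, scipy, OpenCV 4.12 (cv2) and the standard library are available. Lean on these libraries where they do the work, as an engineer would, in place of code of your own. Each camera call takes 0.05 s, during which the arm holds its last target.

## Task

First set the tablet: lean it back so that its screen makes about 60 degrees with the table, swivel it so that it squarely faces the stack of trays, and let go of it. Then peel the top tray off the clinging stack by lifting its tabbed corner first while the opposite end stays down, leaving the lower trays standing where they are. Finish while holding the tray by its tab, level and still, in front of the screen: the middle of the tray on the line from the tablet to the stack, about 20 cm from the tablet's stand and about 18 cm above the table; do not put it down, and leave the other things alone.

Things in the scene. Friction and masses are not known exactly. Their poses are not given: they have to be found in the camera images.
- panel (a joint): tilt of the tablet (rad): angle between the screen and the table; 0 would be lying flat with the screen up, 1.047 is leaning back at 60 degrees, 1.57 upright; starts more upright than wanted. Stiff friction hinge (0.5 N m) that stays where it is left; range 0 to 1.95
- swivel (a joint): swivel of the tablet about the vertical axis of its stand (rad), counter-clockwise from above; 0 is square with its foot; friction 0.12 N m, stays where it is left; range -1.3 to 1.3
- tablet_pivot (a point): point on the vertical swivel axis of the tablet's stand, 60 mm above the table, on the horizontal tilt axis. Turns with the swivel, not the tilt: -x is the horizontal direction the screen faces, z up. The tablet is a black panel 180 mm wide, 108 mm high, 10 mm thick, starting 18 mm from the tilt axis and leaning towards +x
- handle (a point): middle of the round steel handle along the tablet's top edge: bar 10 mm thick, 84 mm free between its posts, parallel to the tilt axis, 150 mm from it, 19 mm clear of the panel. Grasped from straight above, fingers closing across the bar, it leads the tablet in tilt and swivel; the bar turns between the pads. Moves with the panel: x from tilt axis to handle, y along the bar
- tray: top tray of the stack, plain white rigid plastic, about 0.12 kg: tub 144 x 100 mm, 24 mm deep, with a flat rim 176 x 132 mm outside, 4 mm thick, underside 22 mm above the origin. Origin in the middle of the tub's underside, 28 mm above the table when nested (rim lying on the lower trays' rim); x along the length, z up; the tab is at the -x, -y corner
- tab (a point): grasp point on the tray's upright tab: a plate 28 mm long (tray x), 8 mm thick (tray y), standing 34 mm above the rim at its corner; the point is 20 mm above the top of the rim, 14 mm below the tab's top, and lies at (-72, -60, +46) mm from the tray's origin. Same axes as the tray
- tray_far (a point): the tray's corner opposite the tab, at the underside of the rim: (80, 55, 22) mm in the tray's frame
- lower: lower trays, one loose white body, 0.36 kg, 176 x 126 x 50 mm, open on top; origin mid-underside, axes as the nested tray. Sprung nubs inside each long wall at x = +40 mm grip the tray by friction (some 2.5 N each) and let go after 5 mm of lift there. Pull the tray straight up and their nub end comes along; raise its tab end, pivoting on the other end of the rim, and they stay
- lower_far (a point): rim corner of the lower trays beneath point tray_far when nested: (80, 55, 50) mm in their frame
- foot: the fixed foot of the tablet's stand, 130 x 130 x 14 mm grey plate, origin in the middle of its underside
- pump_bottle: bystander, not to be moved: white plastic bottle, 60 mm across, 150 mm tall; origin in the middle of its underside
- beaker: bystander, not to be moved: glass beaker, 66 mm across, 85 mm tall; origin in the middle of its underside
- enamel_bowl: bystander, not to be moved: white bowl, 130 mm across, 45 mm tall; origin in the middle of its underside
- dish: bystander, not to be moved: flat round glass culture dish, 90 mm across, 18 mm tall; origin in the middle of its underside
- marker: bystander, not to be moved: black marker pen, 12 mm thick, about 130 mm long, lying along its x (origin at its underside, it may roll a little)
- jar: bystander, not to be moved: amber jar with white lid, 56 mm across, 75 mm tall; origin in the middle of its underside
There are look-alikes about, which are no part of the job. What is shaped like the tray but pink is not meant.

How it is judged:
On the way, in this order (a step that is already met when the one before it is completed fails the run):
1. the tablet leans at about 60 degrees, faces the stack and has been let go, the top tray still nested (value of joint panel between 0.917 and 1.177 rad and y of lower in the frame of tablet_pivot between -0.055 and 0.055 m and x of lower in the frame of tablet_pivot below 0 m and contact force between each of the arm, the fingers and foot below 0.1 N and distance between tray_far and lower_far below 0.01 m and angle between tray's own z axis and vertical below 0.04 rad), for 0.2 s.
2. the tabbed corner is lifted while the opposite end still rests on the lower trays (angle between tray's own z axis and vertical above 0.09 rad and distance between tray_far and lower_far below 0.012 m and angle between lower's own z axis and vertical below 0.05 rad and contact force between the fingers and tray above 0.5 N), for 0.1 s.
At the end, for the whole second after the job is handed in: Tray held by its tab (within 50 mm), still, level to 15 deg, origin 120-240 mm up, 130-270 mm before the swivel axis, within 60 mm of the screen's middle line, touching nothing else. Tablet free, at 60 +-7 deg, its line within 55 mm of the lower trays, which stand within 30 mm (value of joint panel between 0.917 and 1.177 rad and y of lower in the frame of tablet_pivot between -0.055 and 0.055 m and x of lower in the frame of tablet_pivot below 0 m and contact force between each of the arm, the fingers and foot below 0.1 N and x of tray in the frame of tablet_pivot between -0.27 and -0.13 m and y of tray in the frame of tablet_pivot between -0.06 and 0.06 m and height (world z) of tray between 0.12 and 0.24 m and angle between tray's own z axis and vertical below 0.26 rad and distance between tab and the grasp point below 0.05 m and contact force between the fingers and tray above 0.5 N and contact force between tray and lower below 0.05 N and contact force between tray and foot below 0.05 N and linear speed of tray below 0.03 m/s and distance of lower from where it was at the start of the episode below 0.03 m and angle between lower's own z axis and vertical below 0.05 rad); the arm keeps its last pose, push and grip.
It fails at once if the lower trays are lifted with the top one (height (world z) of lower above 0.01 m or angle between lower's own z axis and vertical above 0.12 rad).
It fails at once if a bystander is moved by more than 40 mm (distance of any of pump_bottle, beaker, enamel_bowl, dish, marker, jar from where it was at the start of the episode above 0.04 m).
It also fails if it takes over 56 s, if anything falls off the work surface, if the arm or the gripper's body presses on something with over 40 N, if the wrist force passes 120 N, or if a joint passes its speed limit or range.

## Working session

There is one attempt and no reset: what is moved stays moved. The work goes in short steps, Python scripts to look and compute and a tool call to move; the robot and the scene stay as the last step left them, time stands still between calls to the robot, and variables do not carry over. Pictures are saved under pics/ and viewed, and the job is handed in when it is done.

Besides the shell and the picture viewer there is one more tool, called after "Emit:" as name(argument=value, ...) on one line, values as JSON. move_arm: Moves the arm, as the interface text tells. Its arguments: {"type":"object","properties":{"deltas":{"type":"array"},"hand":{"type":"number"},"squeeze":{"type":"number"}},"required":["deltas"]}

```bash
ls; mkdir -p pics; python3 - <<'E'
from cell import robot
import cv2,numpy as np,json
s=robot.observe(); print(s)
d={}
for n in ["scene","top"]:
    ci=robot.camera_info(n); print(n,ci)
    p,z=robot.read_camera(n)
    cv2.imwrite(f"pics/{n}0.png",p[:,:,::-1]); np.savez(f"{n}0.npz",p=p,z=z,**ci)
print(robot.tcp_to_grasp)
E
```

```text
pics
{'time': 0.0, 'qpos': array([ 1.13200327e+00,  3.42713665e-01,  1.52501401e+00, -1.75484266e-05,
        1.27541511e+00, -1.46014919e-01]), 'qvel': array([ 3.24051518e-05, -2.02035968e-03,  7.25162493e-04,  9.41411640e-04,
       -3.34348431e-04, -8.98454979e-04]), 'joint_efforts': array([ 8.24990402e-04, -4.31253183e+01, -2.44219369e+01,  7.18711456e-02,
        5.60132798e-02, -1.25544102e-04]), 'tool_pos': array([0.15133633, 0.50228452, 0.22605072]), 'tool_rot': array([ 3.0064025 ,  1.5692461 , -1.99875949]), 'contact_force': array([-0.26749254, -1.111258  ,  0.43485923]), 'torque': array([-0.01076529,  0.01183337, -0.02228638]), 'opening': 0.09183422359524634}
scene {'fx': 457.13602259199394, 'fy': 457.13602259199394, 'cx': 284.900025613153, 'cy': 209.51521613761736, 'k1': -0.032452137527950606, 'R': array([[ 4.73969489e-01,  8.80541102e-01, -5.39981150e-04],
       [ 5.41505019e-01, -2.91959754e-01, -7.88372891e-01],
       [-6.94352387e-01,  3.73372294e-01, -6.15197442e-01]]), 't': array([-0.30547696, -0.23647276,  1.49981618])}
top {'fx': 419.173165198861, 'fy': 419.173165198861, 'cx': 282.29303809744056, 'cy': 212.65619185943694, 'k1': -0.0260147244107034, 'R': array([[ 0.02024609, -0.99977714, -0.00598118],
       [-0.99615938, -0.01966239, -0.08532222],
       [ 0.0851856 ,  0.00768565, -0.99633546]]), 't': array([0.01452443, 0.55324841, 1.05800657])}
0.0188
```

View pics/scene0.png

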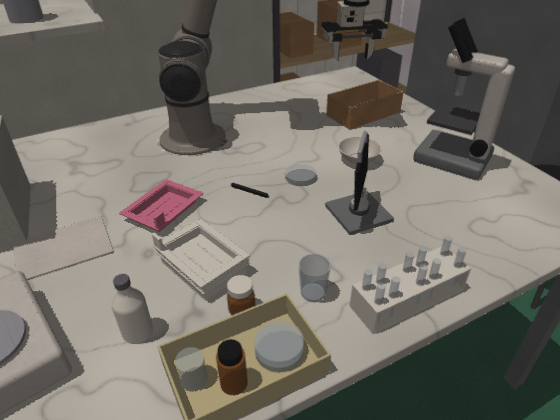

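View pics/top0.png

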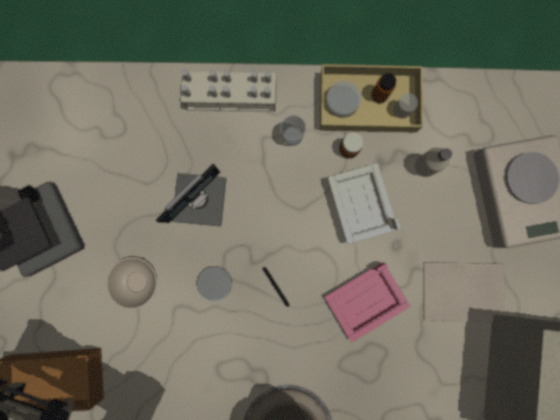

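```bash
cat > h.py <<'E'
import numpy as np,cv2
def load(f): return dict(np.load(f))
def ray(c,u,v):
    K=np.array([[c['fx'],0,c['cx']],[0,c['fy'],c['cy']],[0,0,1]],float)
    n=cv2.undistortPoints(np.array([[[u,v]]],float),K,np.array([float(c['k1']),0,0,0,0]))[0,0]
    R=c['R'];t=c['t']
    return -R.T@t, R.T@np.array([n[0],n[1],1.])
def plane(c,u,v,h):
    o,d=ray(c,u,v); return o+d*(h-o[2])/d[2]
def dep(c,u,v):
    o,d=ray(c,u,v); return o+d*float(c['z'][int(round(v)),int(round(u))])
def proj(c,X):
    x=c['R']@np.asarray(X)+c['t']; a=x[:2]/x[2]; a=a*(1+c['k1']*(a@a)); return np.array([c['fx']*a[0]+c['cx'],c['fy']*a[1]+c['cy']])
E
python3 - <<'E'
from h import *
t=cv2.imread('pics/top0.png');s=cv2.imread('pics/scene0.png')
a=cv2.resize(t[150:260,310:420],None,fx=5,fy=5,interpolation=cv2.INTER_CUBIC)
b=cv2.resize(t[150:240,140:250],None,fx=5,fy=5,interpolation=cv2.INTER_CUBIC)
c=cv2.resize(s[215:305,140:260],None,fx=5,fy=5,interpolation=cv2.INTER_CUBIC)
d=cv2.resize(s[120:240,310:400],None,fx=5,fy=5,interpolation=cv2.INTER_CUBIC)
cv2.imwrite('pics/ca.png',a);cv2.imwrite('pics/cb.png',b);cv2.imwrite('pics/cc.png',c);cv2.imwrite('pics/cd.png',d)
E
```

```text
(no output)
```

View pics/ca.png

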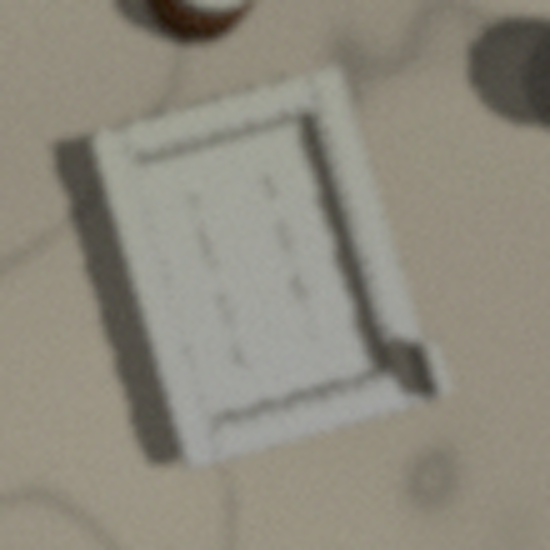

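View pics/cb.png

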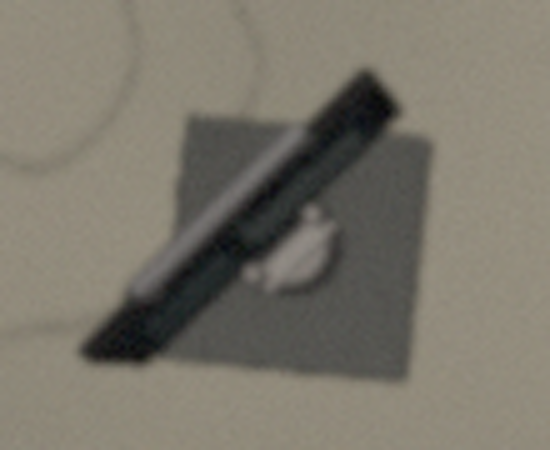

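View pics/cc.png

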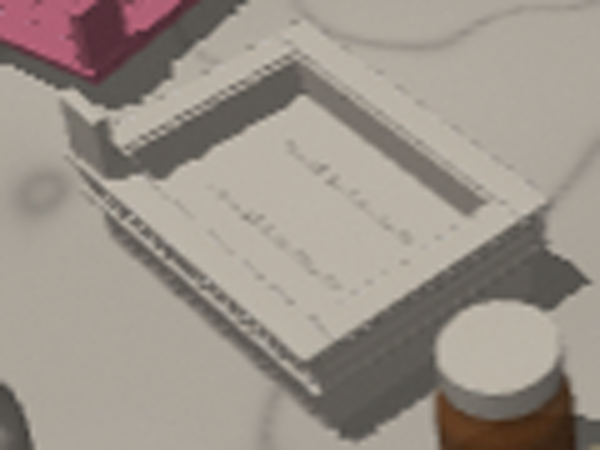

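View pics/cd.png

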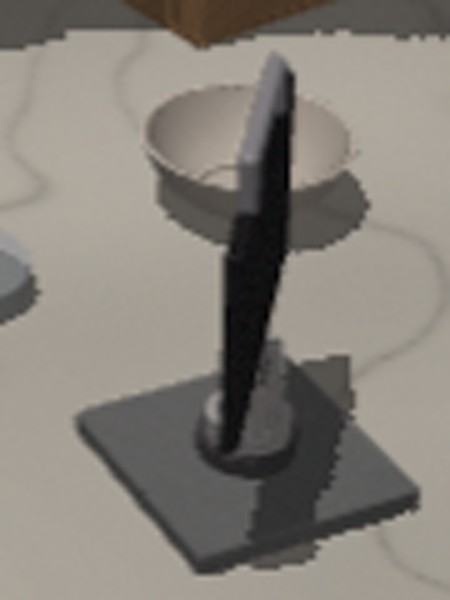

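```bash
python3 - <<'E'
from h import *
np.set_printoptions(precision=4,suppress=True)
T=load('top0.npz');S=load('scene0.npz')
cr=lambda o,p:(o[0]+(p[0]-2)/5,o[1]+(p[1]-2)/5)
P={}
for n,p in dict(A=(190,115),B=(432,140),C=(408,380)).items():
    P[n]=plane(T,*cr((140,150),p),.014); print('foot',n,P[n])
fc=(P['A']+P['C'])/2; print('center',fc,np.linalg.norm(P['A']-P['B']),np.linalg.norm(P['B']-P['C']))
for n,p in dict(A=(78,415),B=(200,565),C=(418,495)).items():
    print('footS',n,plane(S,*cr((310,120),p),.014))
print('tray')
for n,p in dict(TL=(97,130),TR=(342,68),BL=(190,465),BR=(425,403)).items():
    print(n,plane(T,*cr((310,150),p),.054))
for n,p in dict(a=(298,25),b=(548,205),c=(308,358),d=(70,155)).items():
    print('S',n,plane(S,*cr((140,215),p),.054))
for n,p in dict(t1=(388,345),t2=(432,340),t3=(450,385),).items():
    q=cr((310,150),p);print(n,plane(T,*q,.088),dep(T,*q))
for n,p in dict(t1=(65,97),t2=(105,135)).items():
    q=cr((140,215),p);print('S',n,plane(S,*q,.088))
# handle: two views
def tri(p,q):
    o1,d1=ray(T,*p);o2,d2=ray(S,*q)
    A=np.c_[d1,-d2];k=np.linalg.lstsq(A,o2-o1,rcond=None)[0]
    a=o1+k[0]*d1;b=o2+k[1]*d2
    return (a+b)/2,np.linalg.norm(a-b)
print('handle far',tri(cr((140,150),(302,130)),cr((310,120),(280,62))), tri(cr((140,150),(135,295)),cr((310,120),(280,62))))
print('handle near',tri(cr((140,150),(302,130)),cr((310,120),(250,158))))
for p in [(302,130),(220,212),(135,295),(370,75),(90,350)]:
    print(p,dep(T,*cr((140,150),p)))
for p in [(275,75),(260,120),(250,158),(280,160),(265,300)]:
    print(p,'S',dep(S,*cr((310,120),p)))
E
```

```text
foot A [0.6541 0.3035 0.014 ]
foot B [0.6431 0.1753 0.014 ]
foot C [0.5168 0.1838 0.014 ]
center [0.5854 0.2437 0.014 ] 0.12865085244607447 0.12666941590244693
footS A [0.5234 0.1851 0.014 ]
footS B [0.6531 0.1727 0.014 ]
footS C [0.6607 0.2997 0.014 ]
tray
TL [ 0.6465 -0.0907  0.054 ]
TR [ 0.6808 -0.2146  0.054 ]
BL [ 0.4786 -0.1389  0.054 ]
BR [ 0.5118 -0.2562  0.054 ]
S a [ 0.4824 -0.1426  0.054 ]
S b [ 0.6497 -0.0899  0.054 ]
S c [ 0.6845 -0.2116  0.054 ]
S d [ 0.5208 -0.2628  0.054 ]
t1 [ 0.5379 -0.2295  0.088 ] [ 0.5407 -0.2384  0.0513]
t2 [ 0.5408 -0.2508  0.088 ] [ 0.5406 -0.2503  0.0902]
t3 [ 0.5191 -0.2595  0.088 ] [ 0.5192 -0.2599  0.0865]
S t1 [ 0.5228 -0.2594  0.088 ]
S t2 [ 0.5551 -0.251   0.088 ]
handle far (array([0.6121, 0.2039, 0.256 ]), np.float64(0.023428120807553205)) (array([0.5418, 0.2745, 0.2069]), np.float64(0.002890793698665217))
handle near (array([0.6142, 0.2043, 0.2111]), np.float64(0.0030052044814670243))
(302, 130) [0.6126 0.202  0.2157]
(220, 212) [0.5769 0.2365 0.2126]
(135, 295) [0.5405 0.2715 0.213 ]
(370, 75) [0.6431 0.179  0.1851]
(90, 350) [0.518  0.297  0.1894]
(275, 75) S [0.5611 0.2583 0.2137]
(260, 120) S [0.5936 0.226  0.2146]
(250, 158) S [0.6193 0.202  0.2148]
(280, 160) S [0.5516 0.2756 0.1576]
(265, 300) S [0.5824 0.2513 0.1007]
```

The choices are as follows. In the scene picture, the white tray stack is at (200,255) and its tab at (158,242). The pink tray at (165,205) is a look-alike, and so are the white pad at (60,248) and the tan box at (245,355). The tablet is at (362,180), and the microscope-like stand at (480,120) is not it. The crops confirm a white tray with its tab at the low-x, -y corner, and a black panel with a steel bar.

```bash
cat >> h.py <<'E'
from scipy.spatial.transform import Rotation as Ro
def axes(down_yaw):  # tool z horizontal at angle down_yaw, tool x down
    z=np.array([np.cos(down_yaw),np.sin(down_yaw),0]);x=np.array([0,0,-1.]);return np.c_[x,np.cross(z,x),z]
def delta(p0,R0,p1,R1):
    return R0.T@(np.asarray(p1)-p0)*1000, Ro.from_matrix(R0.T@R1).as_rotvec(degrees=True)
def cur():
    from cell import robot
    s=robot.observe(); return s,s['tool_pos'],Ro.from_euler('xyz',s['tool_rot']).as_matrix()
E
python3 - <<'E'
from h import *
np.set_printoptions(precision=2,suppress=True)
s,p,R=cur(); print(R)
for y in (45.6,225.6):
    print(delta(p,R,[.577,.2375,.265],axes(np.radians(y))))
E
```

```text
[[-0.   -0.96  0.29]
 [-0.    0.29  0.96]
 [-1.    0.   -0.  ]]
(array([ -38.79, -483.96, -130.76]), array([27.63, -0.08,  0.01]))
(array([ -38.79, -483.96, -130.76]), array([-152.37,   -0.01,   -0.11]))
```

Emit:
move_arm(deltas=[{"dp":[-0.039,-0.484,-0.131],"turn":[27.6,0,0]},{"dp":[-0.039,-0.484,-0.131],"turn":[27.6,0,0]},{"dp":[-0.039,-0.484,-0.131],"turn":[27.6,0,0]},{"dp":[-0.039,-0.484,-0.131],"turn":[27.6,0,0]},{"dp":[-0.039,-0.484,-0.131],"turn":[27.6,0,0]},{"dp":[-0.039,-0.484,-0.131],"turn":[27.6,0,0]},{"dp":[-0.039,-0.484,-0.131],"turn":[27.6,0,0]},{"dp":[-0.039,-0.484,-0.131],"turn":[27.6,0,0]},{"dp":[-0.039,-0.484,-0.131],"turn":[27.6,0,0]},{"dp":[-0.039,-0.484,-0.131],"turn":[27.6,0,0]}], hand=0.0918, squeeze=25)

```text
time: 1.1
tool_pos: [0.576, 0.2376, 0.2653]
tool_rot: [2.302, 1.57, 3.098]
contact_force: [1.4, 1.1, 0.8]
opening: 0.0914
```

Emit:
move_arm(deltas=[{"dp":[0,0,0],"turn":[0,0,0]},{"dp":[0,0,0],"turn":[0,0,0]},{"dp":[0,0,0],"turn":[0,0,0]}])

```text
time: 1.4
tool_pos: [0.5737, 0.2397, 0.2651]
tool_rot: [2.302, 1.569, 3.099]
contact_force: [-0.7, 0.3, 0.7]
opening: 0.0922
```

```bash
python3 - <<'E'
from h import *
from cell import robot
np.set_printoptions(precision=4,suppress=True)
s,p,R=cur(); print(p,s['tool_rot'])
ci=robot.camera_info('wrist'); p,z=robot.read_camera('wrist')
np.savez('w1.npz',p=p,z=z,**ci); cv2.imwrite('pics/w1.png',p[:,:,::-1])
W=load('w1.npz'); print(-ci['R'].T@ci['t'])
E
```

```text
[0.5737 0.2397 0.2651] [2.302  1.5695 3.099 ]
[0.5199 0.2926 0.4242]
```

View pics/w1.png

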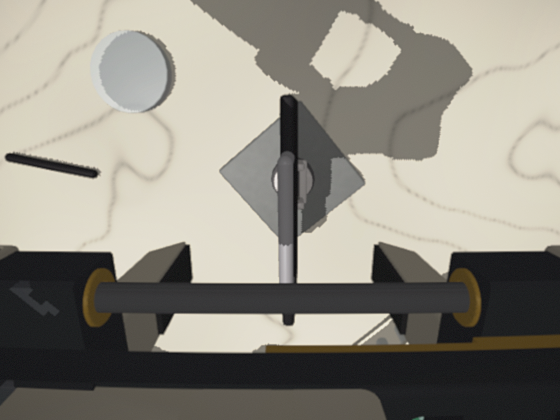

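```bash
python3 - <<'E'
from h import *
np.set_printoptions(precision=4,suppress=True)
W=load('w1.npz')
for q in [(286.5,160),(286,240),(286,275)]: print(plane(W,*q,.211),dep(W,*q))
for q in [(220,171),(364,181)]: print('foot',plane(W,*q,.014))
s,p,R=cur()
m=np.array([plane(W,286.5,160,.211),plane(W,286,275,.211)]); d=m[0]-m[1]; print(np.degrees(np.arctan2(-d[1],-d[0])),R[:,2], R.T@(np.array([*m.mean(0)[:2],.265])-p))
E
```

```text
[0.5436 0.2732 0.211 ] [0.5432 0.2735 0.2143]
[0.5819 0.2357 0.211 ] [0.5804 0.237  0.216 ]
[0.6005 0.2176 0.211 ] [0.5987 0.2193 0.2159]
foot [0.5185 0.1881 0.014 ]
foot [0.6505 0.3057 0.014 ]
-44.34983429980899 [ 0.6984  0.7157 -0.0004] [0.0004 0.0048 0.0029]
```

Emit:
move_arm(deltas=[{"dp":[0.02,0.003,0.003],"turn":[0,0,0]},{"dp":[0.045,0.003,0.003],"turn":[0,0,0]},{"dp":[0.06,0.003,0.003],"turn":[0,0,0]},{"dp":[0.069,0.003,0.003],"turn":[0,0,0]},{"dp":[0.069,0.003,0.003],"turn":[0,0,0]},{"dp":[0.069,0.003,0.003],"turn":[0,0,0]}])

```text
time: 2.05
tool_pos: [0.5746, 0.2439, 0.1974]
tool_rot: [-0.438, 1.569, 0.359]
contact_force: [0.3, -0.3, 0.7]
opening: 0.092
```

Emit:
move_arm(deltas=[{"dp":[0,0,0],"turn":[0,0,0]},{"dp":[0,0,0],"turn":[0,0,0]},{"dp":[0,0,0],"turn":[0,0,0]},{"dp":[0,0,0],"turn":[0,0,0]},{"dp":[0,0,0],"turn":[0,0,0]},{"dp":[0,0,0],"turn":[0,0,0]},{"dp":[0,0,0],"turn":[0,0,0]},{"dp":[0,0,0],"turn":[0,0,0]}], hand=0.0, squeeze=25)

```text
time: 2.85
tool_pos: [0.5746, 0.2433, 0.1965]
tool_rot: [1.209, 1.571, 2.006]
contact_force: [0.5, 0.4, -0.0]
opening: 0.0326
```

Emit:
move_arm(deltas=[{"dp":[0,0,0],"turn":[0,0,0]},{"dp":[0,0,0],"turn":[0,0,0]},{"dp":[0,0,0],"turn":[0,0,0]},{"dp":[0,0,0],"turn":[0,0,0]},{"dp":[0,0,0],"turn":[0,0,0]},{"dp":[0,0,0],"turn":[0,0,0]}])

```text
time: 3.45
tool_pos: [0.5744, 0.2431, 0.1965]
tool_rot: [2.928, 1.57, -2.559]
contact_force: [-2.1, -2.2, 1.2]
opening: 0.0086
```

```bash
python3 - <<'E'
from h import *
np.set_printoptions(precision=4,suppress=True)
s,p,R=cur(); print(p,R)
piv=np.array([.587,.2445,.06]); g=p-np.array([0,0,-.0188]); print('grasp',g)
th=np.radians(43.5); Z=Ro.from_euler('z',43.5,degrees=True).as_matrix()
v=p-piv; 
for a in np.linspace(0,1,6)[1:]:
    Za=Ro.from_euler('z',43.5*a,degrees=True).as_matrix()
    print('swiv',a,*delta(p,R,piv+Za@v,Za@R))
# after swivel: tilt 94->60, relative to TCP there, facing 269.1
f=np.radians(269.1); n=np.array([np.cos(f),np.sin(f),0])
h=lambda t: 150*(np.cos(np.radians(t))*-n+np.sin(np.radians(t))*np.array([0,0,1]))
R1=Z@R
for t in [90,84,78,72,66,63,60,58]: print('tilt',t,R1.T@(h(t)-h(94)))
E
```

```text
[0.5744 0.2431 0.1965] [[-0.0005 -0.7148  0.6994]
 [-0.0004  0.6994  0.7148]
 [-1.      0.0001 -0.0006]]
grasp [0.5744 0.2431 0.2153]
swiv 0.2 [ 0.0005 -1.5806 -1.1064] [-8.7     0.0012 -0.0056]
swiv 0.4 [ 0.0008 -3.3103 -1.961 ] [-17.4      0.0024  -0.0111]
swiv 0.6000000000000001 [ 0.0009 -5.1494 -2.5442] [-26.1      0.0036  -0.0167]
swiv 0.8 [ 0.0008 -7.0556 -2.8424] [-34.8      0.0048  -0.0223]
swiv 1.0 [ 0.0006 -8.9849 -2.8489] [-43.5      0.006   -0.0279]
tilt 90 [-0.3721 -0.0042 10.4632]
tilt 84 [ 0.4396 -0.0106 26.143 ]
tilt 78 [ 2.8858 -0.0172 41.6521]
tilt 72 [ 6.9397 -0.0239 56.8205]
tilt 66 [12.557  -0.0306 71.482 ]
tilt 63 [15.9333 -0.0339 78.5723]
tilt 60 [19.6761 -0.0372 85.4761]
tilt 58 [22.3698 -0.0394 89.9657]
```

Emit:
move_arm(deltas=[{"dp":[0,-0.0008,-0.0006],"turn":[-4.4,0,0]},{"dp":[0,-0.0016,-0.0011],"turn":[-8.7,0,0]},{"dp":[0,-0.0024,-0.0015],"turn":[-13,0,0]},{"dp":[0,-0.0033,-0.002],"turn":[-17.4,0,0]},{"dp":[0,-0.0042,-0.0023],"turn":[-21.8,0,0]},{"dp":[0,-0.0051,-0.0025],"turn":[-26.1,0,0]},{"dp":[0,-0.0061,-0.0027],"turn":[-30.5,0,0]},{"dp":[0,-0.0071,-0.0028],"turn":[-34.8,0,0]},{"dp":[0,-0.009,-0.0028],"turn":[-43.5,0,0]},{"dp":[0,-0.009,-0.0028],"turn":[-43.5,0,0]}])

```text
time: 4.45
tool_pos: [0.5793, 0.235, 0.1965]
tool_rot: [-0.89, 1.57, 0.667]
contact_force: [-1.1, -1.4, 1.6]
opening: 0.0091
```

Emit:
move_arm(deltas=[{"dp":[0,0,0],"turn":[0,0,0]},{"dp":[-0.0004,0,0.0105],"turn":[0,0,0]},{"dp":[0,0,0.018],"turn":[0,0,0]},{"dp":[0.0004,0,0.026],"turn":[0,0,0]},{"dp":[0.0015,0,0.034],"turn":[0,0,0]},{"dp":[0.003,0,0.0417],"turn":[0,0,0]},{"dp":[0.0048,0,0.0495],"turn":[0,0,0]},{"dp":[0.007,0,0.0568],"turn":[0,0,0]},{"dp":[0.0096,0,0.0642],"turn":[0,0,0]},{"dp":[0.0126,0,0.0715],"turn":[0,0,0]}])

```text
time: 5.45
tool_pos: [0.5801, 0.3072, 0.1836]
tool_rot: [0.85, 1.571, 2.406]
contact_force: [-0.3, -2.6, 3.7]
opening: 0.0093
```

Emit:
move_arm(deltas=[{"dp":[0.0033,0,0.007],"turn":[0,0,0]},{"dp":[0.007,0,0.014],"turn":[0,0,0]},{"dp":[0.007,0,0.014],"turn":[0,0,0]},{"dp":[0.007,0,0.014],"turn":[0,0,0]}])

```text
time: 5.85
tool_pos: [0.5801, 0.3214, 0.1763]
tool_rot: [0.465, 1.569, 2.021]
contact_force: [0.1, 0.9, -1.4]
opening: 0.0093
```

```bash
cat > snap.py <<'E'
import sys,cv2,numpy as np
from cell import robot
tag=sys.argv[1]
for n in sys.argv[2:]:
    ci=robot.camera_info(n); p,z=robot.read_camera(n)
    np.savez(f"{n}{tag}.npz",p=p,z=z,**ci); cv2.imwrite(f"pics/{n}{tag}.png",p[:,:,::-1])
E
python3 snap.py 2 top scene; python3 - <<'E'
from h import *
s,p,R=cur(); print(p,R,s['contact_force'])
t=cv2.imread('pics/top2.png');s=cv2.imread('pics/scene2.png')
b=cv2.resize(t[130:250,120:260],None,fx=4,fy=4,interpolation=cv2.INTER_CUBIC)
d=cv2.resize(s[80:240,290:430],None,fx=3,fy=3,interpolation=cv2.INTER_CUBIC)
cv2.imwrite('pics/c2.png',np.hstack([b[:480,:],d[:480,:]])[:,:800] if 0 else b); cv2.imwrite('pics/d2.png',d)
E
```

```text
[0.58014768 0.3211964  0.17637668] [[-6.25398025e-04 -9.99885038e-01  1.51499318e-02]
 [ 1.27602552e-03  1.51491245e-02  9.99884431e-01]
 [-9.99998990e-01  6.44657448e-04  1.26640459e-03]] [ 0.77277311  2.3167917  -2.43504794]
```

View pics/c2.png

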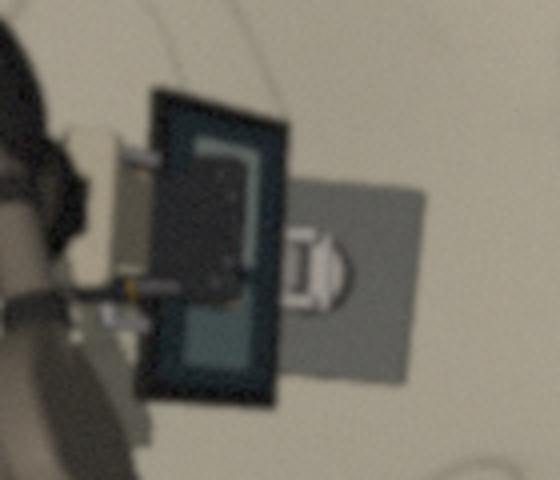

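View pics/d2.png

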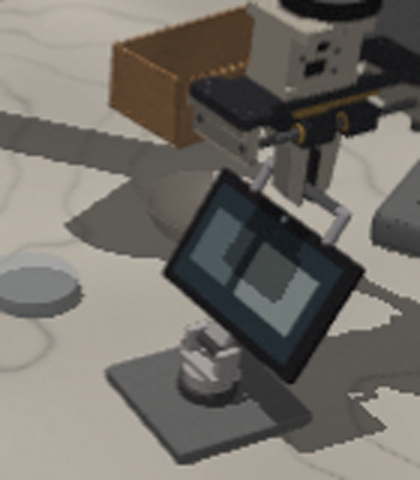

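Emit:
move_arm(deltas=[{"dp":[0,0,0],"turn":[0,0,0]},{"dp":[0,0,0],"turn":[0,0,0]},{"dp":[0,0,0],"turn":[0,0,0]},{"dp":[0,0,0],"turn":[0,0,0]},{"dp":[0,0,0],"turn":[0,0,0]},{"dp":[-0.01,0,0],"turn":[0,0,0]},{"dp":[-0.03,0,0],"turn":[0,0,0]},{"dp":[-0.07,0,0],"turn":[0,0,0]},{"dp":[-0.1,0,0],"turn":[0,0,0]},{"dp":[-0.1,0,0],"turn":[0,0,0]}], hand=0.05)

```text
time: 6.95
tool_pos: [0.582, 0.3213, 0.2835]
tool_rot: [-1.162, 1.56, 0.393]
contact_force: [-0.5, -0.5, 0.7]
opening: 0.0495
```

```bash
python3 snap.py 3 wrist scene; python3 - <<'E'
from h import *
np.set_printoptions(precision=2,suppress=True)
s,p,R=cur(); print(p)
# tab at (.5297,-.2538) yaw 16.3 ; tool z along +-tray y (106.3)
for y in (106.3,-73.7):
    print(delta(p,R,[.5297,-.2538,.16],axes(np.radians(y))))
E
```

```text
[0.58 0.32 0.28]
(array([ 117.57,   42.31, -575.21]), array([-17.18,   0.03,   0.13]))
(array([ 117.57,   42.31, -575.21]), array([162.82,   0.18,  -0.05]))
```

View pics/wrist3.png

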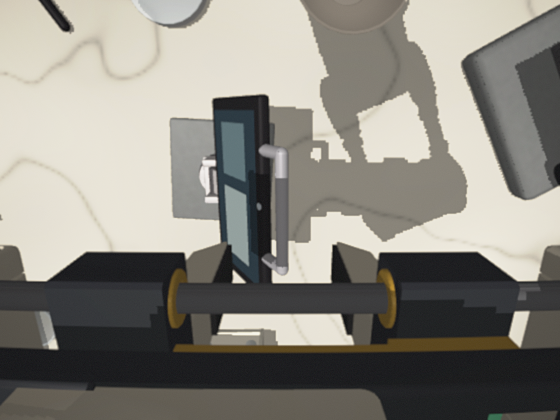

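View pics/scene3.png

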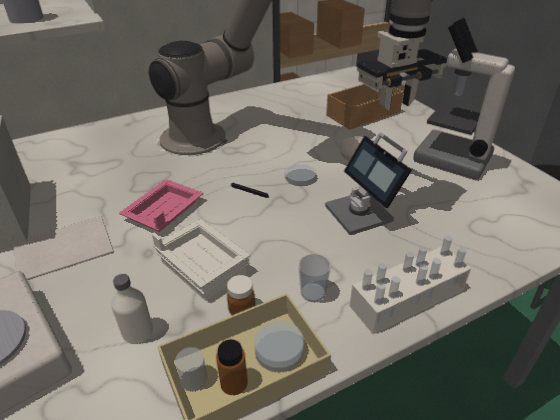

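```bash
python3 - <<'E'
from h import *
np.set_printoptions(precision=4,suppress=True)
S=load('scene0.npz');T=load('top0.npz')
print('base S', plane(S,135,337,0.0)); 
for q in [(437,158),(444,154),(430,162)]: print(dep(T,*q))
print(dep(S,123,282),dep(S,131,310))
b=dep(T,444,154)[:2]
tab=np.array([.5297,-.2538]);y=np.radians(106.3);z=np.array([np.cos(y),np.sin(y)]);yy=np.array([-z[1],z[0]])
for b in (plane(S,135,332,0)[:2],b): print(b,(b-tab)@z,(b-tab)@yy)
E
```

```text
base S [ 0.6991 -0.3592  0.    ]
[ 0.6823 -0.3406  0.1206]
[ 0.6853 -0.3461  0.1504]
[ 0.6759 -0.3295  0.104 ]
[ 0.6975 -0.3494  0.148 ] [ 0.7162 -0.3512  0.094 ]
[ 0.6874 -0.3563] -0.14260924783785486 -0.12255145146112881
[ 0.6853 -0.3461] -0.1322204645561101 -0.12347202879652355
```

Emit:
move_arm(deltas=[{"dp":[0.118,0.042,-0.575],"turn":[-17.2,0,0]},{"dp":[0.118,0.042,-0.575],"turn":[-17.2,0,0]},{"dp":[0.118,0.042,-0.575],"turn":[-17.2,0,0]},{"dp":[0.118,0.042,-0.575],"turn":[-17.2,0,0]},{"dp":[0.118,0.042,-0.575],"turn":[-17.2,0,0]},{"dp":[0.118,0.042,-0.575],"turn":[-17.2,0,0]},{"dp":[0.118,0.042,-0.575],"turn":[-17.2,0,0]},{"dp":[0.118,0.042,-0.575],"turn":[-17.2,0,0]},{"dp":[0.118,0.042,-0.575],"turn":[-17.2,0,0]},{"dp":[0.118,0.042,-0.575],"turn":[-17.2,0,0]}])

```text
time: 8.05
tool_pos: [0.536, -0.1681, 0.1753]
tool_rot: [0.769, 1.568, 2.624]
contact_force: [0.3, -0.1, 0.4]
opening: 0.0499
```

```bash
python3 - <<'E'
from h import *
np.set_printoptions(precision=2,suppress=True)
s,p,R=cur(); print(p,s['qpos'])
print(delta(p,R,[.5297,-.2538,.16],axes(np.radians(106.3))))
E
```

```text
[ 0.54 -0.17  0.18] [-0.44  0.45  1.5   0.    1.19 -2.3 ]
(array([ 15.2 ,  30.09, -80.46]), array([ 0.02,  0.1 , -0.09]))
```

Emit:
move_arm(deltas=[{"dp":[0,0,0],"turn":[0,0,0]},{"dp":[0,0,0],"turn":[0,0,0]},{"dp":[0,0,0],"turn":[0,0,0]}])

```text
time: 8.35
tool_pos: [0.5371, -0.1656, 0.1763]
tool_rot: [0.493, 1.569, 2.349]
contact_force: [0.7, 0.6, -0.6]
opening: 0.0498
```

```bash
python3 snap.py 4 wrist top; python3 - <<'E'
from h import *
np.set_printoptions(precision=2,suppress=True)
s,p,R=cur(); print(p,s['qpos'])
print(delta(p,R,[.5297,-.2538,.16],axes(np.radians(106.3))))
t=cv2.imread('pics/top4.png')
b=cv2.resize(t[130:250,130:250],None,fx=5,fy=5,interpolation=cv2.INTER_CUBIC);cv2.imwrite('pics/c4.png',b)
E
```

```text
[ 0.54 -0.17  0.18] [-0.43  0.45  1.5   0.    1.19 -2.29]
(array([ 16.78,  32.52, -82.86]), array([0.14, 0.02, 0.  ]))
```

View pics/wrist4.png

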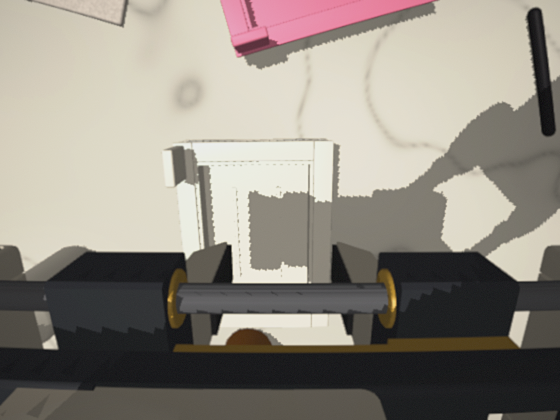

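View pics/c4.png

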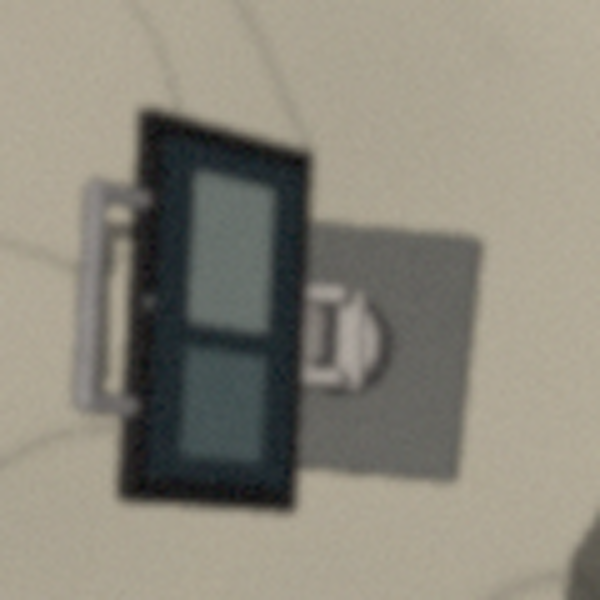

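```bash
python3 - <<'E'
from h import *
np.set_printoptions(precision=4,suppress=True)
T=load('top4.npz');W=load('wrist4.npz')
cr=lambda p:(130+(p[0]-2)/5,130+(p[1]-2)/5)
a=plane(T,*cr((96,195)),.193);b=plane(T,*cr((82,395)),.193); print(a,b,dep(T,*cr((96,195))),dep(T,*cr((82,395))))
d=a-b; f=np.array([d[1],-d[0]])/np.hypot(*d[:2]); print('facing',f,np.degrees(np.arctan2(f[1],f[0])))
# panel top edge corners
a=plane(T,*cr((140,115)),.172);b=plane(T,*cr((122,495)),.172); print(a,b,dep(T,*cr((148,125))),np.linalg.norm(a-b));d=a-b;print(np.degrees(np.arctan2(-d[0],d[1])))
a=plane(T,*cr((308,155)),.077);b=plane(T,*cr((295,508)),.077); print(a,b,np.linalg.norm(a-b));d=a-b;print(np.degrees(np.arctan2(-d[0],d[1])))
piv=np.array([.587,.2445]);low=np.array([.582,-.176])
r=low-piv; print('y lower',r@np.array([-(-f[1]),-f[0]])) # y axis = z x xaxis, xaxis=-f
print('tab wrist',plane(W,167,148,.088),plane(W,185,148,.088),plane(W,165,186,.088),plane(W,176,167,.088),dep(W,171,160))
for q in [(182,140),(333,141),(331,240)]: print('rim',plane(W,*q,.054),dep(W,q[0]-6 if q[0]>300 else q[0]+25,q[1]+6))
E
```

```text
[0.6301 0.3206 0.193 ] [0.5414 0.3225 0.193 ] [0.6299 0.3204 0.1938] [0.5412 0.322  0.1947]
facing [-0.0211 -0.9998] -91.20788202206509
[0.671  0.3094 0.172 ] [0.4989 0.3095 0.172 ] [0.6668 0.306  0.1706] 0.17213114159281923
-90.01967023569524
[0.6737 0.2543 0.077 ] [0.4982 0.2538 0.077 ] 0.17554712053587984
-89.83603546040962
y lower -0.0038652328485677895
tab wrist [ 0.5136 -0.2577  0.088 ] [ 0.51  -0.245  0.088] [ 0.5418 -0.2536  0.088 ] [ 0.5254 -0.2485  0.088 ] [ 0.5214 -0.2531  0.0881]
rim [ 0.5105 -0.2569  0.054 ] [ 0.5094 -0.236   0.0545]
rim [ 0.4766 -0.1382  0.054 ] [ 0.4826 -0.1416  0.0556]
rim [ 0.5591 -0.1121  0.054 ] [ 0.5662 -0.1153  0.0534]
```

```bash
python3 - <<'E'
import cv2
b=cv2.imread('pics/wrist4.png')[120:260,150:350]
cv2.imwrite('pics/c5.png',cv2.resize(b,None,fx=4,fy=4,interpolation=cv2.INTER_CUBIC))
E
```

```text
(no output)
```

View pics/c5.png

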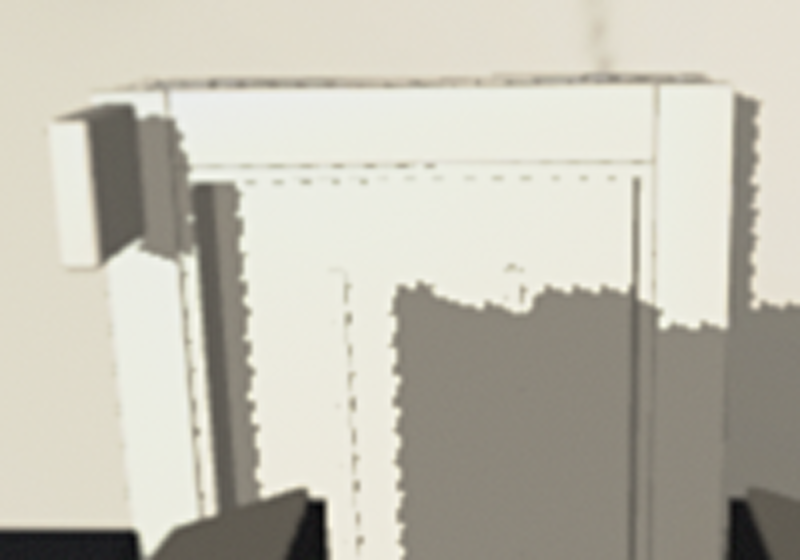

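```bash
python3 - <<'E'
from h import *
np.set_printoptions(precision=4,suppress=True)
W=load('wrist4.npz')
c=[plane(W,*q,.088) for q in [(162.5,150.2),(173,149.7),(166.3,186.7),(175.8,185.2)]]
c=np.array(c);print(c,c.mean(0));d=(c[2]-c[0]+c[3]-c[1]);print(np.degrees(np.arctan2(d[1],d[0])))
s,p,R=cur(); print(p,s['time'])
t=c.mean(0)
print([x.round(1) for x in delta(p,R,[t[0],t[1],.13],axes(np.radians(106.3)))])
E
```

```text
[[ 0.5161 -0.2605  0.088 ]
 [ 0.5136 -0.2532  0.088 ]
 [ 0.542  -0.2525  0.088 ]
 [ 0.5389 -0.2459  0.088 ]] [ 0.5277 -0.253   0.088 ]
16.639118281137232
[ 0.5374 -0.1651  0.1768] 8.45
[array([ 46.8,  34.3, -81.6]), array([0.1, 0. , 0. ])]
```

Emit:
move_arm(deltas=[{"dp":[0,0.034,-0.082],"turn":[0,0,0]},{"dp":[0,0.034,-0.082],"turn":[0,0,0]},{"dp":[0.047,0.034,-0.082],"turn":[0,0,0]},{"dp":[0.047,0.034,-0.082],"turn":[0,0,0]},{"dp":[0.047,0.034,-0.082],"turn":[0,0,0]},{"dp":[0.047,0.034,-0.082],"turn":[0,0,0]},{"dp":[0.047,0.034,-0.082],"turn":[0,0,0]}])

```text
time: 9.15
tool_pos: [0.5289, -0.2544, 0.1318]
tool_rot: [-2.397, 1.568, -0.54]
contact_force: [0.1, 0.2, -0.1]
opening: 0.0498
```

```bash
python3 snap.py 5 wrist; python3 - <<'E'
from h import *
np.set_printoptions(precision=4,suppress=True)
s,p,R=cur(); print(p,R)
print([x.round(1) for x in delta(p,R,[.528,-.253,.063],axes(np.radians(106.4)))])
E
```

```text
[ 0.5287 -0.2545  0.1315] [[ 0.0024 -0.9593 -0.2824]
 [-0.0014 -0.2824  0.9593]
 [-1.     -0.0019 -0.0021]]
[array([68.5,  0.4,  1.7]), array([ 0. , -0.1,  0.1])]
```

View pics/wrist5.png

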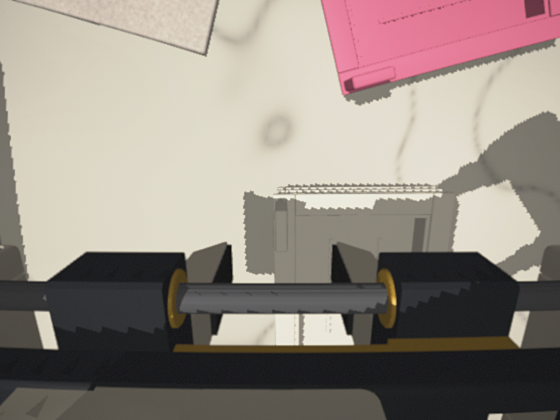

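Emit:
move_arm(deltas=[{"dp":[0.03,0,0.001],"turn":[0,0,0]},{"dp":[0.05,0,0.001],"turn":[0,0,0]},{"dp":[0.062,0,0.001],"turn":[0,0,0]},{"dp":[0.068,0,0.001],"turn":[0,0,0]},{"dp":[0.071,0,0.001],"turn":[0,0,0]},{"dp":[0.071,0,0.001],"turn":[0,0,0]},{"dp":[0.071,0,0.001],"turn":[0,0,0]}])

```text
time: 9.9
tool_pos: [0.5279, -0.2542, 0.0596]
tool_rot: [-2.37, 1.569, -0.514]
contact_force: [0.2, -0.5, -0.0]
opening: 0.0495
```

Emit:
move_arm(deltas=[{"dp":[0,0,0],"turn":[0,0,0]},{"dp":[0,0,0],"turn":[0,0,0]},{"dp":[0,0,0],"turn":[0,0,0]},{"dp":[0,0,0],"turn":[0,0,0]},{"dp":[0,0,0],"turn":[0,0,0]},{"dp":[0,0,0],"turn":[0,0,0]},{"dp":[0,0,0],"turn":[0,0,0]},{"dp":[0,0,0],"turn":[0,0,0]},{"dp":[0,0,0],"turn":[0,0,0]},{"dp":[0,0,0],"turn":[0,0,0]}], hand=0.0, squeeze=50)

```text
time: 10.9
tool_pos: [0.5273, -0.254, 0.0588]
tool_rot: [1.209, 1.571, 3.065]
contact_force: [-1.1, -1.7, 0.4]
opening: 0.0075
```

```bash
python3 - <<'E'
from h import *
np.set_printoptions(precision=4,suppress=True)
s,p,R=cur(); print(p,s['opening'],s['contact_force'],s['torque'])
# pivot axis: tray point (88,0,22) -> relative to tab(-72,-60,46): +160 along tray x; tool: tray x=-tool y, tray y = tool z, tray z=-tool x
# TCP in tray rel to pivot
yaw=np.radians(16.4); tx=np.array([np.cos(yaw),np.sin(yaw),0]);ty=np.array([-np.sin(yaw),np.cos(yaw),0])
org=np.array([.582,-.176,.028]); piv=org+.088*tx+np.array([0,0,.022])
tab=np.array([.528,-.253])
piv[:2]=tab+.160*tx[:2]; piv[2]=.05
for a in [1,2,3,4,5,6,7,8,9,10,11,12]:
    Q=Ro.from_rotvec(np.radians(a)*ty).as_matrix()  # rot about +y: -x end goes up
    v=p-piv; v-= (v@ty)*ty
    print(a,*[x.round(2) for x in delta(p,R,p+Q@v-v,Q@R)])
E
```

```text
[ 0.5273 -0.254   0.0588] 0.007529625745969823 [-1.0911 -1.6689  0.3856] [-0.1019  0.2272  0.1123]
1 [-2.81 -0.18  0.  ] [0. 0. 1.]
2 [-5.61 -0.4   0.  ] [0. 0. 2.]
3 [-8.41 -0.68  0.  ] [0. 0. 3.]
4 [-11.21  -1.     0.  ] [0.   0.01 4.  ]
5 [-13.99  -1.37   0.  ] [0.   0.01 5.  ]
6 [-16.78  -1.8    0.  ] [0.   0.01 6.  ]
7 [-19.55  -2.27   0.  ] [0.   0.01 7.  ]
8 [-22.31  -2.78   0.01] [0.   0.01 8.  ]
9 [-25.07  -3.35   0.01] [0.   0.01 9.  ]
10 [-27.81  -3.96   0.01] [ 0.    0.01 10.  ]
11 [-30.55  -4.63   0.01] [ 0.    0.01 11.  ]
12 [-33.27  -5.33   0.01] [ 0.    0.02 12.  ]
```

Emit:
move_arm(deltas=[{"dp":[0,0,0],"turn":[0,0,0]},{"dp":[0,0,0],"turn":[0,0,0]},{"dp":[-0.0028,-0.0002,0],"turn":[0,0,1]},{"dp":[-0.0056,-0.0004,0],"turn":[0,0,2]},{"dp":[-0.0084,-0.0007,0],"turn":[0,0,3]},{"dp":[-0.0112,-0.001,0],"turn":[0,0,4]},{"dp":[-0.014,-0.0014,0],"turn":[0,0,5]},{"dp":[-0.0168,-0.0018,0],"turn":[0,0,6]},{"dp":[-0.0196,-0.0023,0],"turn":[0,0,7]},{"dp":[-0.0223,-0.0028,0],"turn":[0,0,8]}], squeeze=60)

```text
time: 11.9
tool_pos: [0.5304, -0.253, 0.0812]
tool_rot: [1.571, 1.43, -2.856]
contact_force: [0.2, -0.5, -1.7]
opening: 0.0078
```

```bash
python3 snap.py 6 scene; python3 - <<'E'
from h import *
s,p,R=cur(); print(p,s['opening'],s['contact_force'],s['torque'])
b=cv2.imread('pics/scene6.png')[190:320,120:280]
cv2.imwrite('pics/c6.png',cv2.resize(b,None,fx=4.5,fy=4.5,interpolation=cv2.INTER_CUBIC))
E
```

```text
[ 0.53088269 -0.25316873  0.08171986] 0.007675882251289959 [0.2594972  0.59437294 0.17484014] [ 0.02736843 -0.03875283 -0.0059771 ]
```

View pics/c6.png

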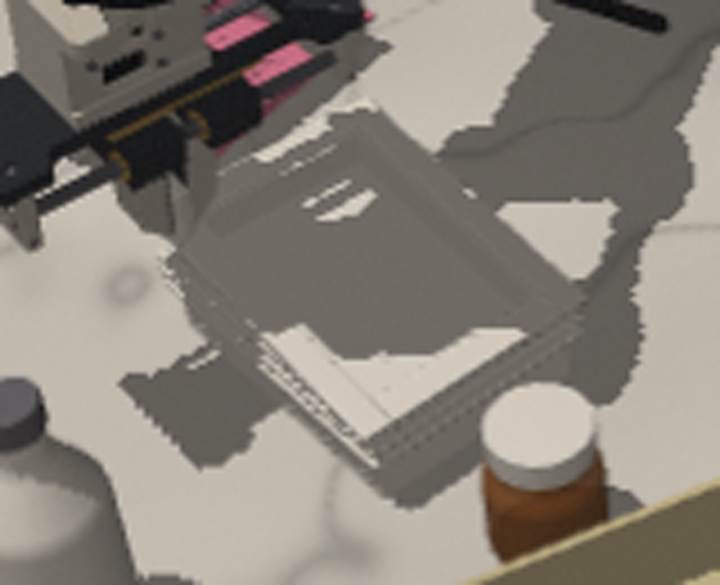

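```bash
python3 - <<'E'
from h import *
np.set_printoptions(precision=4,suppress=True)
S=load('scene6.npz')
for p in [(375,125),(400,140),(450,190),(500,250),(560,300),(370,430),(300,370),(250,320),(220,290),(195,265),(350,300)]:
    print(p,dep(S,120+p[0]/4.5,190+p[1]/4.5))
E
```

```text
(375, 125) [ 0.5073 -0.1389  0.0758]
(400, 140) [ 0.5179 -0.13    0.0702]
(450, 190) [ 0.5619 -0.1207  0.0661]
(500, 250) [ 0.6098 -0.1144  0.0616]
(560, 300) [ 0.6476 -0.1001  0.0537]
(370, 430) [ 0.6852 -0.2095  0.0556]
(300, 370) [ 0.6399 -0.2259  0.0603]
(250, 320) [ 0.6035 -0.237   0.0657]
(220, 290) [ 0.5784 -0.2435  0.0668]
(195, 265) [ 0.5586 -0.2493  0.0692]
(350, 300) [ 0.5892 -0.1858  0.0432]
```

Emit:
move_arm(deltas=[{"dp":[-0.0028,-0.0002,0],"turn":[0,0,1]},{"dp":[-0.0056,-0.0004,0],"turn":[0,0,2]},{"dp":[-0.0084,-0.0007,0],"turn":[0,0,3]},{"dp":[-0.0112,-0.001,0],"turn":[0,0,4]},{"dp":[-0.014,-0.0014,0],"turn":[0,0,5]},{"dp":[-0.0168,-0.0018,0],"turn":[0,0,6]},{"dp":[-0.0168,-0.0018,0],"turn":[0,0,6]},{"dp":[-0.0168,-0.0018,0],"turn":[0,0,6]}])

```text
time: 12.75
tool_pos: [0.5341, -0.2518, 0.0973]
tool_rot: [1.57, 1.326, -2.857]
contact_force: [-0.0, -0.1, -0.3]
opening: 0.0073
```

```bash
python3 snap.py 7 scene; python3 - <<'E'
from h import *
np.set_printoptions(precision=4,suppress=True)
s,p,R=cur(); print(p,s['opening'],s['contact_force'],s['torque']);print(R)
b=cv2.imread('pics/scene7.png')[190:320,120:280]
cv2.imwrite('pics/c7.png',cv2.resize(b,None,fx=4.5,fy=4.5,interpolation=cv2.INTER_CUBIC))
print(R.T@[0,0,.11])
S=load('scene7.npz')
for q in [(400,140),(450,190),(500,250),(560,300),(370,430),(300,370),(250,320),(220,290)]:
    print(q,dep(S,120+q[0]/4.5,190+q[1]/4.5))
E
```

```text
[ 0.534  -0.2519  0.0973] 0.007920299104624147 [-0.6738 -0.391  -1.113 ] [-0.0061 -0.0457 -0.0049]
[[-0.2323 -0.9311 -0.2811]
 [-0.0678 -0.2729  0.9597]
 [-0.9703  0.242   0.0003]]
[-0.1067  0.0266  0.    ]
(400, 140) [ 0.5335 -0.1345  0.0832]
(450, 190) [ 0.5698 -0.1232  0.0732]
(500, 250) [ 0.6123 -0.1153  0.0641]
(560, 300) [ 0.6473 -0.1     0.0534]
(370, 430) [ 0.6839 -0.2092  0.0542]
(300, 370) [ 0.6404 -0.226   0.0609]
(250, 320) [ 0.586  -0.234   0.0492]
(220, 290) [ 0.5569 -0.2401  0.0472]
```

View pics/c7.png

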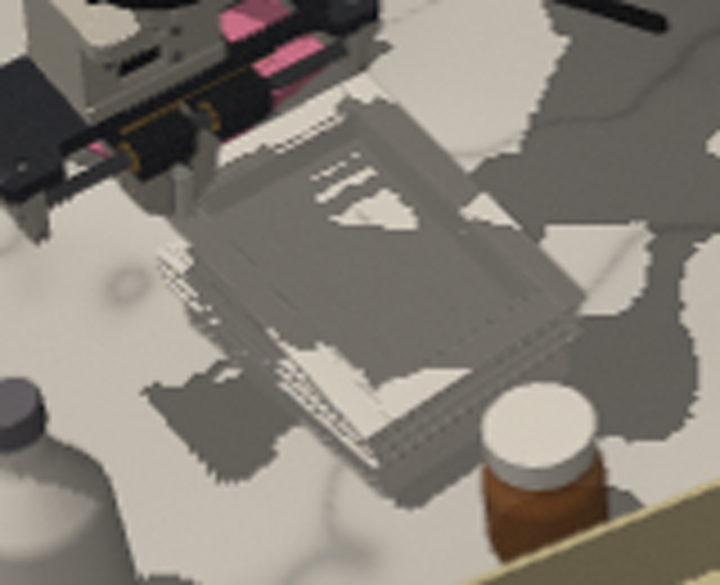

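Emit:
move_arm(deltas=[{"dp":[-0.0049,0.0012,0],"turn":[0,0,0]},{"dp":[-0.0097,0.0024,0],"turn":[0,0,0]},{"dp":[-0.0194,0.0048,0],"turn":[0,0,0]},{"dp":[-0.0291,0.0073,0],"turn":[0,0,0]},{"dp":[-0.0437,0.0109,0],"turn":[0,0,0]},{"dp":[-0.0582,0.0145,0],"turn":[0,0,0]},{"dp":[-0.0728,0.0182,0],"turn":[0,0,0]},{"dp":[-0.0873,0.0218,0],"turn":[0,0,0]},{"dp":[-0.1019,0.0254,0],"turn":[0,0,0]},{"dp":[-0.1067,0.0266,0],"turn":[0,0,0]}])

```text
time: 13.8
tool_pos: [0.5347, -0.2523, 0.21]
tool_rot: [1.582, 1.329, -2.846]
contact_force: [0.5, 0.5, -1.2]
opening: 0.0076
```

```bash
python3 snap.py 8 scene; python3 - <<'E'
from h import *
np.set_printoptions(precision=4,suppress=True)
s,p,R=cur(); print(p,s['opening'],s['contact_force'],s['torque']);
# target: tray origin (.584,.0445,.18), tray yaw 16.4 level: grasp at tab height: rel = where held: TCP vs tray at nest
yaw=np.radians(16.4)
off=np.array([.5273,-.254,.0588])-np.array([.582,-.176,.028]); print('off',off)
tgt=np.array([.584,.0445,.18])
print([x.round(4) for x in delta(p,R,tgt+off,axes(np.radians(106.4)))])
E
```

```text
[ 0.5347 -0.2523  0.2099] 0.007654978024841969 [ 0.1268 -0.4513  0.0745] [ 0.0354 -0.1111  0.0438]
off [-0.0547 -0.078   0.0308]
[array([-14.9131, -54.3329, 211.5121]), array([ -0.0941,  -0.1428, -13.8425])]
```

View pics/scene8.png

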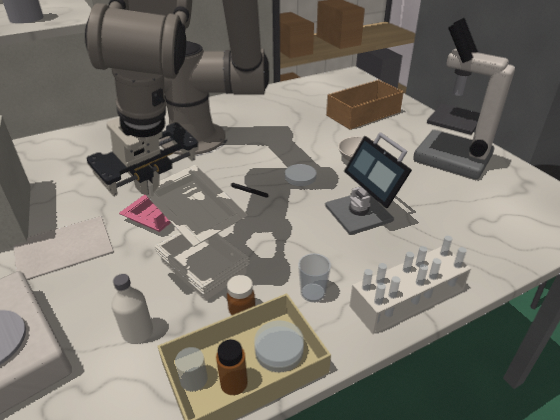

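Emit:
move_arm(deltas=[{"dp":[-0.0008,-0.003,0.011],"turn":[0,0,-0.7]},{"dp":[-0.0023,-0.008,0.032],"turn":[0,0,-2.1]},{"dp":[-0.0041,-0.0147,0.057],"turn":[0,0,-3.7]},{"dp":[-0.0061,-0.022,0.0855],"turn":[0,0,-5.6]},{"dp":[-0.0081,-0.0293,0.114],"turn":[0,0,-7.5]},{"dp":[-0.01,-0.0366,0.1422],"turn":[0,0,-9.3]},{"dp":[-0.012,-0.0438,0.17],"turn":[0,0,-11.2]},{"dp":[-0.0135,-0.0495,0.192],"turn":[0,0,-12.6]},{"dp":[-0.0146,-0.053,0.206],"turn":[0,0,-13.5]},{"dp":[-0.015,-0.0543,0.2115],"turn":[0,0,-13.8]}])

```text
time: 14.85
tool_pos: [0.5279, -0.0316, 0.2086]
tool_rot: [1.369, 1.567, -3.057]
contact_force: [-0.7, -0.4, -1.4]
opening: 0.0079
```

Emit:
move_arm(deltas=[{"dp":[0,0,0],"turn":[0,0,0]},{"dp":[0,0,0],"turn":[0,0,0]},{"dp":[0,0,0],"turn":[0,0,0]},{"dp":[0,0,0],"turn":[0,0,0]},{"dp":[0,0,0],"turn":[0,0,0]}])

```text
time: 15.35
tool_pos: [0.5287, -0.0336, 0.2087]
tool_rot: [1.535, 1.567, -2.894]
contact_force: [0.2, -0.4, -0.5]
opening: 0.0077
```

```bash
python3 snap.py 9 scene top; python3 - <<'E'
from h import *
np.set_printoptions(precision=4,suppress=True)
s,p,R=cur(); print(p,s['opening'],s['contact_force'],s['torque']);print(R)
E
```

```text
[ 0.5287 -0.0335  0.2088] 0.007212665866646294 [ 0.8907 -0.8993 -1.5686] [-0.0573  0.0774 -0.0052]
[[-0.0034 -0.9598 -0.2806]
 [-0.0009 -0.2806  0.9598]
 [-1.      0.0035  0.0001]]
```

View pics/scene9.png

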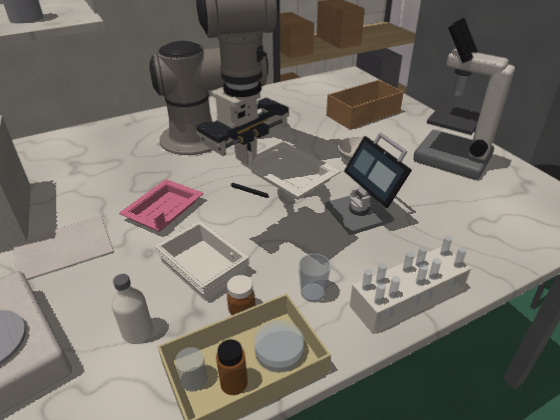

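View pics/top9.png

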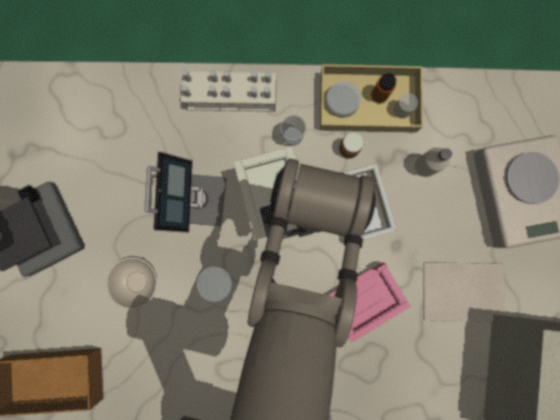

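```bash
python3 - <<'E'
from h import *
np.set_printoptions(precision=4,suppress=True)
S=load('scene9.npz');T=load('top9.npz')
# white tray points: depth region fit on rim (top) with height 0.17..0.22
H,Wd=S['z'].shape
pts=[];pix=[]
for v in range(135,205):
    for u in range(240,350):
        if S['z'][v,u]>0:
            X=dep(S,u,v)
            if .17<X[2]<.25 and S['p'][v,u].min()>60: pts.append(X);pix.append((u,v))
pts=np.array(pts);pix=np.array(pix)
print(len(pts),np.histogram(pts[:,2],bins=16,range=(.17,.25)))
rim=pts[(pts[:,2]>.198)&(pts[:,2]<.215)]
A=np.c_[rim[:,:2],np.ones(len(rim))];k=np.linalg.lstsq(A,rim[:,2],rcond=None)[0];print('slope',k[:2],'z at center',k@[.583,.044,1])
hull=cv2.minAreaRect((rim[:,:2]*1000).astype(np.float32));print(hull)
fl=pts[(pts[:,2]>.176)&(pts[:,2]<.19)]; A=np.c_[fl[:,:2],np.ones(len(fl))];print('floor',np.linalg.lstsq(A,fl[:,2],rcond=None)[0],fl.mean(0))
for q in [(194,228),(248,262),(203,291)]: print('lower',plane(S,*q,.05),dep(S,*q))
for q in [(236,160),(293,146),(245,236)]: print('T',plane(T,*q,.206),dep(T,q[0]+3,q[1]+4 if q[1]<200 else q[1]-6))
E
```

```text
3174 (array([   0,  369,  872,  122,  135,  162, 1226,   49,   17,   22,   33,
         30,   34,   47,   24,   32]), array([0.17 , 0.175, 0.18 , 0.185, 0.19 , 0.195, 0.2  , 0.205, 0.21 ,
       0.215, 0.22 , 0.225, 0.23 , 0.235, 0.24 , 0.245, 0.25 ]))
slope [-0.0022 -0.0078] z at center 0.20285704891429615
((583.183349609375, 43.31684875488281), (180.16921997070312, 136.07119750976562), 17.1184024810791)
floor [-0.0169  0.0148  0.1902] [0.5736 0.0503 0.1813]
lower [ 0.5011 -0.1626  0.05  ] [ 0.4958 -0.1613  0.0455]
lower [ 0.6625 -0.0988  0.05  ] [ 0.6134 -0.0792 -0.0016]
lower [ 0.6946 -0.212   0.05  ] [ 0.685  -0.2097  0.0394]
T [0.65  0.127 0.206] [0.6418 0.1205 0.2034]
T [0.6832 0.0038 0.206 ] [ 0.7241 -0.0075 -0.0022]
T [0.4857 0.1028 0.206 ] [ 0.5074  0.1151 -0.0011]
```

```bash
python3 -c "
from cell import robot
robot.hand_in(); s=robot.observe(); print(s['time'],s['tool_pos'],s['opening'])"
```

```text
the job is handed in; nothing more can be done
the job is handed in; nothing more can be done
```

The job is done and handed in at about 15.5 s of the 56 s allowed. I turned the tablet about 43° by its handle to face the stack, leaned it back and let go. I then peeled the tray up by its tab to about 14° with the far end resting on the lower trays, lifted it clear, levelled it and moved it in front of the screen.

What the last checks showed:
- **Tablet:** it leans at about 59–60° by the handle's position. The lower trays are within about 5 mm of its middle line; the bar and the panel edges gave facings about 1° apart.
- **Peel:** partway through, at 8°, the far end of the tray's rim was still at its nested height.
- **Tray:** it is level to within about 0.5° by the rim, with its middle at (0.583, 0.043) and its underside about 177 mm up. That puts it about 20 cm from the stand. The grip was still closed on the tab, at 7–8 mm opening.
- **Lower trays:** they look unmoved in the final scene picture. My rough corner readings on them agree only to 1–2 cm, because the edges were picked coarsely.
- **Bystanders:** none shows any visible movement. The pump bottle, beaker and marker were judged by eye only.

No check failed. The state could not be read again after hand-in.

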